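# Shift the mill's feed lever to the green slot

## Robot

A 6-joint arm with a two-finger parallel gripper is mounted at the origin on the work surface; the furniture and walls round the work are solid. World frame = base frame: x ahead of the robot, y to its left, z up, the work surface at z = 0. Lengths are in mm, angles in rad, forces in N, time in s.
With the tool pointing down it reaches from about 350 to 875 mm from the base axis. Payload 4.2 kg.
Tool frame: the origin (TCP) lies at the very end of the fingers, on their centre line; the grasp point (between the pads) lies 19 mm behind it (pinch_z is the distance from the TCP to the grasp point, in mm); z points along the fingers, y is the line along which they close (so a half turn about z gives the same grasp; the last joint's range is limited). The gripper opens to 85 mm and grips with 20 to 120 N. Pads are 22 mm wide; open, the fingers measure 114 mm over their backs; the gripper's body (76 mm by 85 mm) begins 54 mm behind the grasp point. The pads swing forward as they close: fully open they stand 13 mm farther back than shut.
Start: joints at [-0.925, 0.385, 0.008, 0, -1.194, -0.259], TCP at [235.78, -578.798, 231.312] pointing down, gripper open.
Joint ranges: [-3.14, 3.14], [-1.21, 2.06], [-1.07, 1.41], [-3.16, 2.05], [-2.99, -0.16], [-3.1, 3.1]. Speed limits (rad/s): [2.79, 2.79, 3.14, 3.14, 3.14, 3.14].

## Interface

Orientations are given as a unit quaternion [x, y, z, w].
In Python, from bench import * gives the robot as it stands.
- The arm moves only by the tool arm_command, never from a script. Its argument "steps" is one flat list of numbers, 4 for each row, row after row: the shift along the tool's x, y, z in m, then the turn about the tool's z in rad. In form: [tx, ty, tz, roll, tx, ty, tz, roll, ...]. A call has 1 to 20 rows; each row shifts and turns the commanded pose from where the row before left it, along the tool's axes as they then stand; what a row does not reach is not made up. A row lasts 1/8 s, in which the tool goes at most 62.5 mm and 10.7 degrees, less where a joint would pass 70% of its speed; a pose out of reach is approached as far as the arm can. A call with a gripper value outside its range is refused whole. "grip" is the finger opening in m, from 0 to 0.0854, set as the call begins (left out, the last holds). The fingers move at their own pace and stop on an object; the grip force is fixed at half the most. Time passes only in rows, so rows that do not move let the fingers close. It gives the time, the measured TCP pose, the force, the opening and the grip force at its end, in the units of the state.
- read_state(): the state, without advancing time (a new reading comes with each control period).
- get_image(name): name is "side" or "top"; returns the picture (384x512x3 uint8, red, green, blue); there is no depth.
- get_calibration(name): a dict with "camera_matrix" (3x3 intrinsics, pixels), "cam_to_world" (4x4, takes a point from camera to world coordinates). Camera axes: x right, y down, z forward; pixel columns grow to the right and rows downward; lengths in mm; the calibration is good to about 2 mm. A picture is of the moment at which its call begins. get_calibration takes no time and is no camera call.
- job_done(): hands the job in; it is judged then, once.
The state is a dict: "clock": time; "joints": joint angles; "joint_vel": joint speeds; "joint_efforts": joint torques, N m; "position": TCP position; "ee_rot": TCP orientation; "contact_force": force on the tool from outside, world axes, zero at the start; "wrist_torque": the same for the moment, N m; "gripper_width": finger opening in mm; "grasp_force": force on a finger pad.
Only numpy, scipy, OpenCV 4.12 (cv2) and the standard library are available. Lean on these libraries where they do the work, as an engineer would, in place of code of your own. Each camera call takes 0.05 s, during which the arm holds its last target. There are 200 camera calls.

## Task

Change the feed of the sample mill: its lever is parked in the slot with the black dot; push its black knob along the H-shaped gate, without entering the slots of the yellow and blue dots, until it is fully home in the slot with the green dot, then leave it there and draw back. Only push the knob from the outside with your fingertips, gently and never gripping it between the fingers or forcing it, and leave the things standing round the mill where they are.

Things in the scene. Friction and masses are not known exactly. Their poses are not given: they have to be found in the camera images.
- mill: white feed unit of a sample mill, fixed; housing 165 x 140 mm, 90 mm high, blue motor behind (to x = +162 mm, up to 90 mm high), steel spout in front. Origin under the housing's middle at worktop height; x from spout to motor, y to the left, z up. Its top holds an H-shaped gate: a cross channel along y at x = 0 and four slots along x, in two columns, two slots toward +x and two toward -x
- lever_knob: black rounded-square knob 36 x 36 x 36 mm (top 20 mm above its centre, white disc on it); origin at its centre, axes as the mill's when upright. In the mill's frame its centre is at (0, 0, 170) mm when upright, about (+-36, +-35, 160) mm fully home in a slot. The lever stays where it is left; pushing takes about 2 to 5 N, and pushes must stay below 60 N
- gate_cross (a joint): sideways tilt of the lever (10 mm steel rod) about a pivot 35 mm above the worktop under the gate's middle, 135 mm below the knob's centre; + leans to the mill's +y; end stops at +-0.27 rad, which are the two columns. It can change column only through the cross channel, with the knob's x within about 6 mm of 0: the gate's tongues block it elsewhere
- gate_lever (a joint): fore-and-aft tilt of the lever about the same pivot; + leans to the mill's +x (motor), - to the spout; 0 is the cross channel, end stops at +-0.27 rad are the slots' ends (fully home)
- dot_green: green round dot, 20 mm across, on the housing's top, marking the wanted slot; origin at its underside, 88 mm above the worktop. Each dot lies in line with its slot beyond its end, at (+-64, +-36) mm in the mill's frame; the knob fully home is 28 mm from its dot, seen from above. Green, yellow and blue change places among three slots
- dot_yellow: yellow dot, like the green one, marking a slot not to be entered
- dot_blue: blue dot, like the green one, marking a slot not to be entered
- dot_black: black dot, like the green one, marking the park slot at (-64, +36) mm in the mill's frame, where the lever starts (home or up to 12 mm out)
- knob_near: the -x (spout) side face of the square knob (24 mm wide flat, 18 mm from the knob's centre). Fixed to the knob; origin at the knob's centre, axes as the knob's
- knob_far: the +x (motor) side face of the square knob (24 mm wide flat, 18 mm from the knob's centre). Fixed to the knob; origin at the knob's centre, axes as the knob's
- knob_left: the +y (left) side face of the square knob (24 mm wide flat, 18 mm from the knob's centre). Fixed to the knob; origin at the knob's centre, axes as the knob's
- knob_right: the -y (right) side face of the square knob (24 mm wide flat, 18 mm from the knob's centre). Fixed to the knob; origin at the knob's centre, axes as the knob's
- tin_c: open aluminium tin with grain, 62 mm across, 24 mm high, loose, under the spout; origin at the centre of its underside
- glass_1: dark green beaker, 80 mm across, 112 mm high, loose, left of the mill; origin at the centre of its underside
- weight_100: brass check weight with a knob, 30 mm across, 33 mm high, loose, right of the mill; origin at the centre of its underside
- tin_b_lid: aluminium tin lid with a small knob, 58 mm across, 16 mm high, loose, at the mill's near left; origin at the centre of its underside

How it is judged:
By the outcome, as a careful person would: the job done as asked, in the order asked, and still so for the second after the job is handed in, with the robot touching nothing.
It also fails if it takes over 51 s, if anything falls off the work surface, if the arm or the gripper's body presses on something with over 40 N, if the wrist force passes 120 N, or if a joint passes its speed limit or range.

## Working session

There is one attempt and no reset: what is moved stays moved. The work goes in short steps, Python scripts to look and compute and a tool call to move; the robot and the scene stay as the last step left them, time stands still between calls to the robot, and variables do not carry over. Pictures are saved under pics/ and viewed, at most 11 in all, crops included, and the job is handed in when it is done.

Besides the shell and the picture viewer there is one more tool, called after "Request:" as name(argument=value, ...) on one line, values as JSON. arm_command: Moves the arm, as the interface text tells. Its arguments: {"type":"object","properties":{"steps":{"type":"array","items":{"type":"number"}},"grip":{"type":"number"}},"required":["steps"]}

```bash
mkdir -p pics; python3 - <<'E'
from bench import *
import cv2
for n in("top","side"):
    cv2.imwrite(f"pics/{n}0.png",cv2.resize(get_image(n)[:,:,::-1],(768,576),interpolation=cv2.INTER_CUBIC))
    c=get_calibration(n);print(c)
s=read_state();print(s['clock'],s['position'],s['ee_rot'],s['gripper_width'])
E
```

```text
{'camera_matrix': array([[362.00703842,   0.        , 262.84693928],
       [  0.        , 362.00703842, 191.75562328],
       [  0.        ,   0.        ,   1.        ]]), 'cam_to_world': array([[-2.59029872e-02, -9.97220295e-01,  6.98621408e-02,
         4.31274861e+02],
       [-9.99613302e-01,  2.51313128e-02, -1.19022318e-02,
         6.90807065e+01],
       [ 1.01134197e-02, -7.01434287e-02, -9.97485648e-01,
         9.77741712e+02],
       [ 0.00000000e+00,  0.00000000e+00,  0.00000000e+00,
         1.00000000e+00]])}
{'camera_matrix': array([[419.96426903,   0.        , 250.12836608],
       [  0.        , 419.96426903, 190.5656063 ],
       [  0.        ,   0.        ,   1.        ]]), 'cam_to_world': array([[ 9.57599524e-01, -2.44198982e-01,  1.52872524e-01,
         3.95904842e+02],
       [-2.87974111e-01, -8.27159846e-01,  4.82573829e-01,
        -3.44872340e+02],
       [ 8.60597568e-03, -5.06135799e-01, -8.62410859e-01,
         8.47140554e+02],
       [ 0.00000000e+00,  0.00000000e+00,  0.00000000e+00,
         1.00000000e+00]])}
0.1 [ 235.57524987 -578.33786573  230.33207277] [-1.92118953e-01  9.81371139e-01  9.66518456e-04 -2.46910116e-04] 85.51888400241783
```

View pics/top0.png

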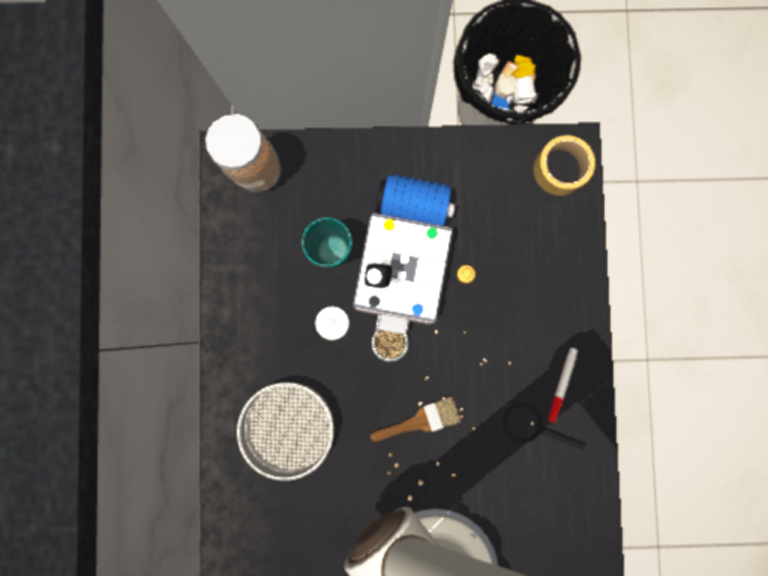

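View pics/side0.png

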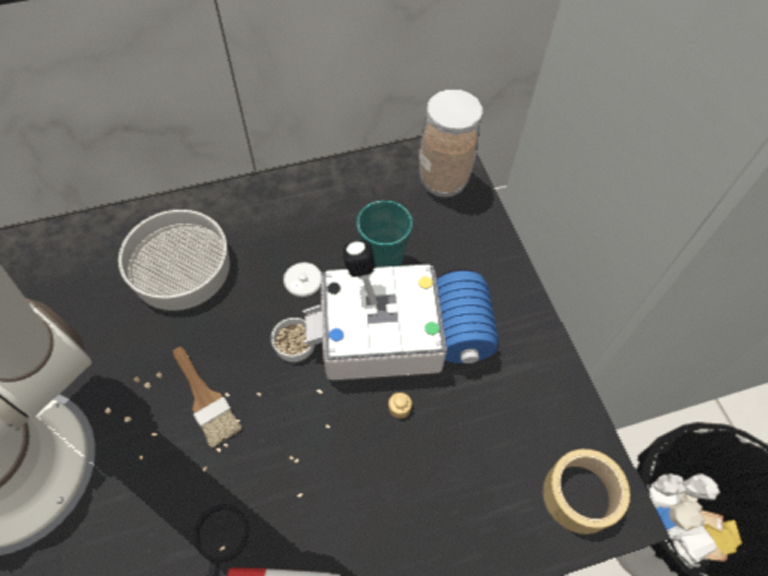

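The top view shows the dots at black (374,301), yellow (389,225), green (432,233) and blue (417,310). The knob's disc is at (375,275). In the side view they are at black (334,288), yellow (425,282), green (432,328) and blue (336,335), with the disc at (356,248). Green is therefore the slot at +x, -y.

```bash
cat > h.py <<'E'
from bench import *
import numpy as np
from scipy.optimize import least_squares
from scipy.spatial.transform import Rotation as R
def proj(n,P):
    c=get_calibration(n);T=np.linalg.inv(c['cam_to_world']);p=np.atleast_2d(P)@T[:3,:3].T+T[:3,3]
    q=p@c['camera_matrix'].T;return q[:,:2]/q[:,2:]
def M(m,P):
    c,s=np.cos(m[2]),np.sin(m[2]);P=np.atleast_2d(P).astype(float)
    return P@np.array([[c,s,0],[-s,c,0],[0,0,1]])+[m[0],m[1],0]
def knobtop(a,b): # a=gate_lever,b=gate_cross
    l=135+20;v=np.array([np.tan(a),np.tan(b),1]);v/=np.linalg.norm(v);return np.array([0,0,35])+l*v
def tool(m):
    s=read_state();p=s['position'];c,si=np.cos(m[2]),np.sin(m[2]);d=p[:2]-m[:2]
    x=R.from_quat(s['ee_rot']).as_matrix()[:,0]
    return [round(float(v),1) for v in(c*d[0]+si*d[1],-si*d[0]+c*d[1],p[2])],np.arctan2(x[1],x[0])-m[2]
E
python3 - <<'E'
from h import *
D=np.array([[-64,36,89],[64,36,89],[64,-36,89],[-64,-36,89]])
px={"top":np.array([[374,301],[389,225],[432,233],[417,310.]])/1.5,"side":np.array([[334,288],[425,282],[432,328],[336,335.]])/1.5}
kp={"top":np.array([375,275])/1.5,"side":np.array([356,248])/1.5}
f=lambda m:np.concatenate([(proj(n,M(m,D))-px[n]).ravel() for n in px])
r=least_squares(f,[500,50,-.15]);m=r.x;print(m.tolist(),np.round(r.fun,1))
g=lambda k:np.concatenate([(proj(n,M(m,knobtop(*k)))-kp[n]).ravel() for n in kp])
k=least_squares(g,[-.2,.2]);print(k.x,np.round(k.fun,1),135*np.sin(k.x))
open('h.py','a').write(f"m={m.tolist()}\n");t=tool(m);print(t)
E
```

```text
[528.2277756413537, 43.307819754662184, -0.2144738100323297] [ 0.  -0.4 -0.2 -0.3 -0.3 -0.2  0.2 -0.9 -0.4  0.2 -0.2  0.4 -0.7  0.3
 -0.2 -0.1]
[-0.20593062  0.25639129] [-0. -0. -0.  0.] [-27.60455807  34.23484711]
([-153.6, -669.7, 230.3], np.float64(-2.5404768014522854))
```

Request:
arm_command(steps=[0,0,0,0.15,0,0,0,0.15,0,0,0,0.15,-0.058,0,0,0.15,0,0.05,0,0,0,0.05,0,0,0,0.05,0,0,0,0.05,0,0,0,0.05,0,0,0,0.05,0,0,0,0.05,0,0,0,0.05,0,0,0,0.05,0,0,0,0.05,0,0,0,0.05,0,0,0,0.05,0,0,0,0.05,0,0,0,0.05,0,0,0,0,0,0,0,0,0,0], grip=0)

```text
clock: 2.6
position: [441.3, 101.5, 230.8]
ee_rot: [0.106, 0.994, -0.0, -0.001]
contact_force: [0.0, -0.3, -0.3]
gripper_width: 0.0
grasp_force: 0.0
```

```bash
python3 -c "
from h import *;s=read_state();print(tool(m),s['contact_force'],s['gripper_width'],s['clock'])"
```

```text
([-97.4, 38.4, 230.8], np.float64(3.1432323828234923)) [ 0.00564422 -0.28247138 -0.26393299] 0.008270768426463015 2.6
```

Request:
arm_command(steps=[0,-0.004,0.04,0,0,0,0.038,0,-0.02,0,0,0,0,0,0,0])

```text
clock: 3.1
position: [460.9, 92.2, 153.0]
ee_rot: [0.108, 0.994, -0.0, -0.0]
contact_force: [-0.5, 0.8, -0.2]
gripper_width: -0.0
grasp_force: 0.0
```

```bash
cat > look.py <<'E'
from h import *
import cv2,sys
a=get_image("top");b=get_image("side")
A=a[120:230,210:340];B=b[120:260,180:340]
A=cv2.resize(A,(390*560//330//1,560),interpolation=3) if 0 else cv2.resize(A,None,fx=3,fy=3,interpolation=3)
B=cv2.resize(B,None,fx=2.5,fy=2.5,interpolation=3)
I=np.zeros((360,800,3),np.uint8);I[:330,:390]=A;I[:350,400:]=B
cv2.imwrite(sys.argv[1],I[:,:,::-1]);s=read_state();print(tool(m),s['contact_force'],s['clock'])
E
python3 look.py pics/a1.png
```

```text
([-77.0, 33.7, 153.5], np.float64(3.140930856119565)) [ 0.24271091 -0.02096602 -0.41649214] 3.2
```

View pics/a1.png

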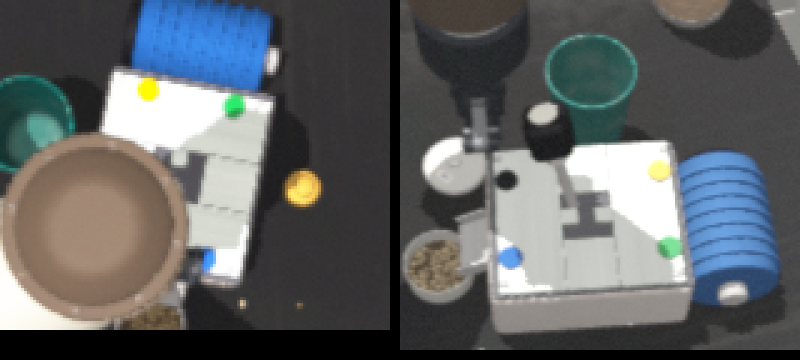

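The side crop shows the closed fingertips at (482,125), standing clear of the near face at knob height. The disc is at (546,112), so the knob hasn't moved. Next I push +x.

Request:
arm_command(steps=[-0.005,0,0,0,-0.005,0,0,0,-0.005,0,0,0,-0.004,0,0,0,-0.004,0,0,0,-0.004,0,0,0,-0.004,0,0,0,-0.004,0,0,0,-0.004,0,0,0,-0.003,0,0,0,0,0,0,0])

```text
clock: 4.58
position: [501.8, 84.6, 153.2]
ee_rot: [0.107, 0.994, 0.0, 0.0]
contact_force: [-0.8, 0.9, 0.8]
gripper_width: 0.2
grasp_force: 0.6
```

```bash
cat > kn.py <<'E'
from h import *
import cv2
# fit lever from white disc in side view: saturation-free bright blob nearest above dark knob
import sys
a=get_image("side");s=read_state()
pred=proj("side",M(m,knobtop(float(sys.argv[1]),float(sys.argv[2]))))[0]
x,y=pred.astype(int);c=a[y-22:y+23,x-22:x+23]
cv2.imwrite(sys.argv[3],cv2.resize(c,(540,540),interpolation=3)[:,:,::-1])
print("origin",x-22,y-22,"scale 12 pred",pred,tool(m),s['contact_force'],s['clock'])
E
python3 kn.py 0 0.256 pics/k1.png
```

```text
origin 231 141 scale 12 pred [253.38079337 163.21304315] ([-34.7, 34.7, 153.3], np.float64(3.142734708907177)) [-1.241515    0.99954907 -0.67060284] 4.625
```

View pics/k1.png

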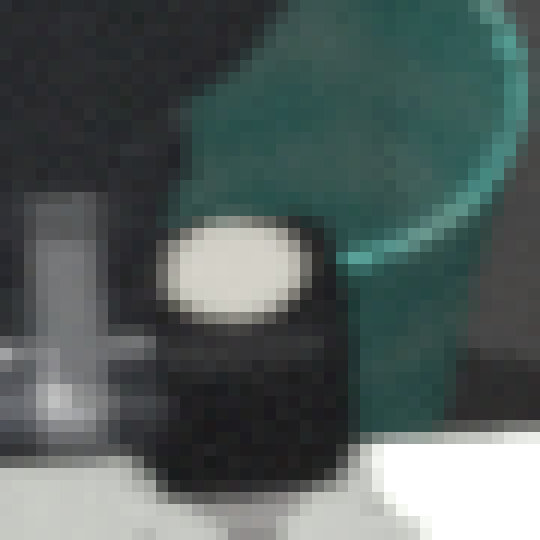

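The disc is at about (236,268) in the crop, which puts the knob roughly 5 mm short of the cross channel. That agrees with the finger position. I'll push 5 mm more, back off, and go round to the left face.

Request:
arm_command(steps=[-0.003,0,0,0,-0.002,0,0,0,0,0,0,0,0,0,0,0])

```text
clock: 5.12
position: [506.5, 83.6, 153.3]
ee_rot: [0.106, 0.994, 0.0, 0.0]
contact_force: [-0.8, -0.1, 1.2]
gripper_width: 0.0
grasp_force: 0.6
```

```bash
python3 kn.py 0 0.256 pics/k2.png
```

```text
origin 231 141 scale 12 pred [253.38079337 163.21304315] ([-29.8, 34.7, 153.3], np.float64(3.142880462882038)) [-2.46180998  0.51701018  0.82301891] 5.175
```

View pics/k2.png

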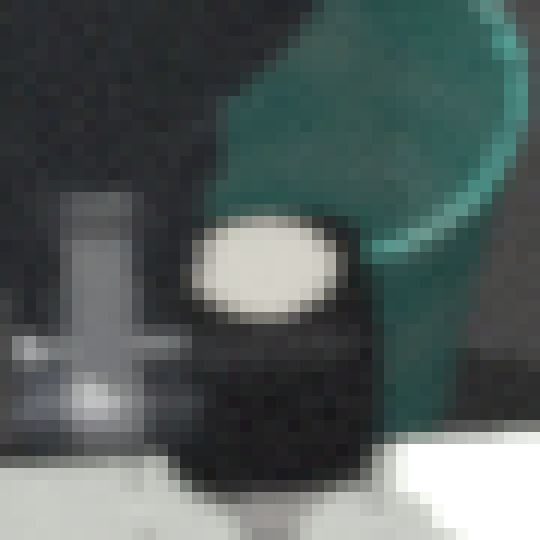

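The disc is now at (267,265), within about 1 mm of the channel centre. Now to the left face.

Request:
arm_command(steps=[0.015,0,0,0,0.02,0,0,0,0,0.03,0,0,0,0.027,0,0,-0.03,0,0,0,-0.034,0,0,0,0,0,0,0,0,0,0,0])

```text
clock: 6.18
position: [545.8, 133.0, 153.0]
ee_rot: [0.106, 0.994, -0.0, -0.001]
contact_force: [-0.1, -0.2, -0.1]
gripper_width: -0.2
grasp_force: 0.0
```

```bash
python3 look.py pics/a2.png
```

```text
([-2.0, 91.6, 153.4], np.float64(3.1432767422270325)) [ 0.10821435  0.7777749  -0.25118555] 6.275
```

View pics/a2.png

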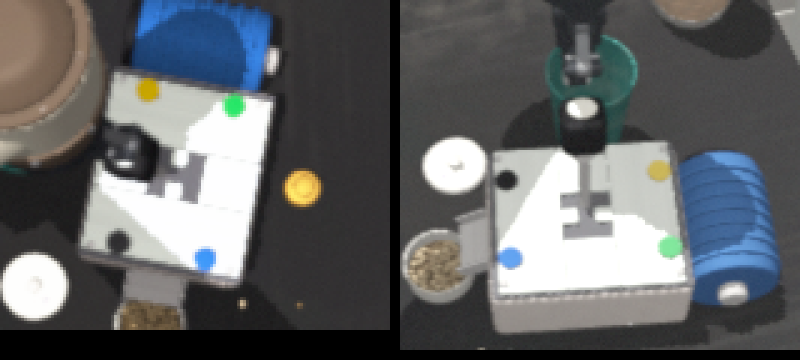

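Request:
arm_command(steps=[0,-0.005,0,0,0,-0.005,0,0,0,-0.005,0,0,0,-0.005,0,0,0,-0.005,0,0,0,-0.005,0,0,0,-0.005,0,0,0,-0.005,0,0,0,-0.005,0,0,0,-0.005,0,0,0,-0.005,0,0,0,-0.005,0,0,0,-0.005,0,0,0,-0.005,0,0,0,0,0,0])

```text
clock: 8.15
position: [531.7, 64.2, 153.2]
ee_rot: [0.107, 0.994, -0.0, -0.0]
contact_force: [0.5, 0.5, 1.3]
gripper_width: 0.2
grasp_force: 0.6
```

Request:
arm_command(steps=[0,-0.003,0,0,0,-0.003,0,0,0,-0.003,0,0,0,0,0,0])

```text
clock: 8.65
position: [529.9, 55.7, 153.3]
ee_rot: [0.107, 0.994, -0.0, -0.0]
contact_force: [-0.1, 1.2, 1.5]
gripper_width: 0.2
grasp_force: 0.7
```

```bash
python3 look.py pics/a3.png
```

```text
([-1.0, 12.5, 153.1], np.float64(3.1427358525149756)) [1.02340216 0.96120118 2.49144145] 8.75
```

View pics/a3.png

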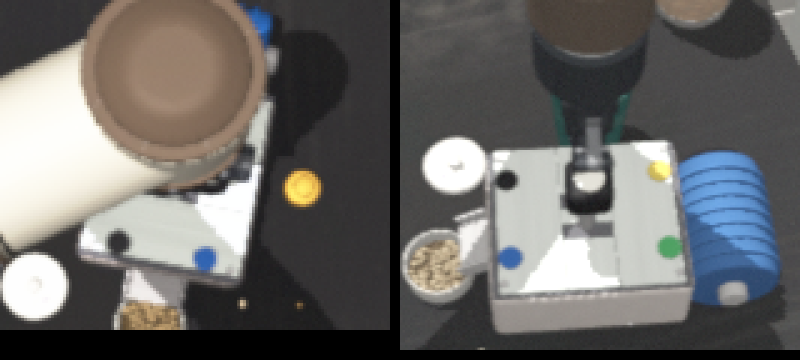

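The knob follows in the channel, with its disc at (590,182) in the side crop. I'll continue in smaller pushes and watch the force.

Request:
arm_command(steps=[0,-0.003,0,0,0,-0.003,0,0,0,-0.003,0,0,0,-0.002,0,0,0,0,0,0])

```text
clock: 9.38
position: [527.5, 44.9, 153.1]
ee_rot: [0.107, 0.994, -0.0, -0.0]
contact_force: [0.1, 1.3, -0.1]
gripper_width: -0.1
grasp_force: 0.5
```

```bash
python3 - <<'E'
from h import *
for b in (-.05,-.1,-.15,-.2,-.25,-.27): print(b,proj("side",M(m,knobtop(0,b)))[0].round(1))
E
python3 kn.py 0 -0.22 pics/k3.png
```

```text
-0.05 [255.5 182.9]
-0.1 [255.9 186.7]
-0.15 [256.2 190.6]
-0.2 [256.5 194.6]
-0.25 [256.9 198.7]
-0.27 [257.  200.3]
origin 234 174 scale 12 pred [256.67968152 196.19267671] ([-1.1, 1.5, 153.2], np.float64(3.1426584155762827)) [-0.554331    1.3302472  -0.69689428] 9.425
```

View pics/k3.png

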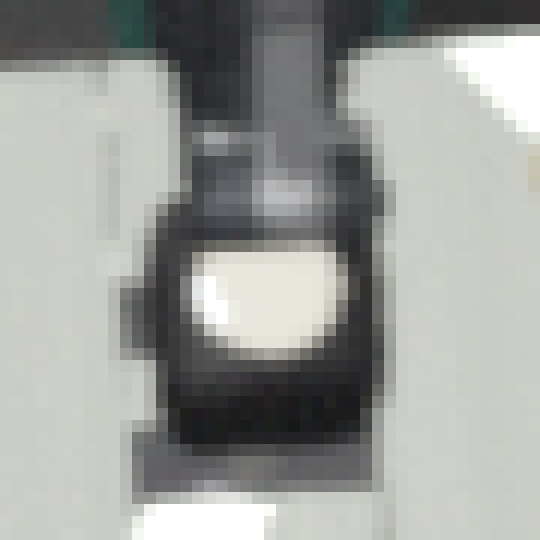

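The disc centre is at about (266,293), giving a cross tilt of about -0.24. There are 3–4 mm to the stop.

Request:
arm_command(steps=[0,-0.002,0,0,0,-0.001,0,0,0,0,0,0])

```text
clock: 9.8
position: [527.1, 42.2, 153.3]
ee_rot: [0.106, 0.994, -0.0, -0.0]
contact_force: [0.5, 1.4, -0.7]
gripper_width: 0.1
grasp_force: 0.6
```

Request:
arm_command(steps=[0,-0.001,0,0,0,0,0,0])

```text
clock: 10.05
position: [526.9, 41.3, 153.3]
ee_rot: [0.106, 0.994, -0.0, -0.0]
contact_force: [0.2, 1.8, -0.8]
gripper_width: -0.3
grasp_force: 0.7
```

Request:
arm_command(steps=[0,-0.001,0,0,0,0,0,0])

```text
clock: 10.3
position: [526.7, 40.3, 153.3]
ee_rot: [0.106, 0.994, -0.0, -0.0]
contact_force: [0.0, 1.5, -0.3]
gripper_width: -0.2
grasp_force: 0.7
```

Request:
arm_command(steps=[0,-0.001,0,0,0,0,0,0])

```text
clock: 10.55
position: [526.6, 39.5, 153.3]
ee_rot: [0.106, 0.994, 0.0, 0.0]
contact_force: [0.2, 3.2, -0.5]
gripper_width: 0.0
grasp_force: 1.0
```

Request:
arm_command(steps=[0,-0.001,0,0,0,0,0,0])

```text
clock: 10.8
position: [526.4, 38.6, 153.3]
ee_rot: [0.106, 0.994, 0.0, 0.0]
contact_force: [0.3, 3.2, -1.6]
gripper_width: -0.2
grasp_force: 1.6
```

Request:
arm_command(steps=[0,-0.001,0,0,0,0,0,0])

```text
clock: 11.05
position: [526.3, 37.7, 153.3]
ee_rot: [0.106, 0.994, 0.0, 0.0]
contact_force: [2.1, 4.3, -1.9]
gripper_width: -0.3
grasp_force: 2.1
```

Request:
arm_command(steps=[0,-0.001,0,0,0,0,0,0])

```text
clock: 11.3
position: [526.2, 37.0, 153.2]
ee_rot: [0.106, 0.994, 0.001, 0.0]
contact_force: [0.5, 6.3, -2.4]
gripper_width: 0.3
grasp_force: 2.5
```

```bash
python3 kn.py 0 -0.25 pics/k4.png
```

```text
origin 234 176 scale 12 pred [256.88019295 198.65777022] ([-0.7, -6.6, 153.2], np.float64(3.142845027302426)) [-0.15840076  5.79602861 -2.51673471] 11.35
```

View pics/k4.png

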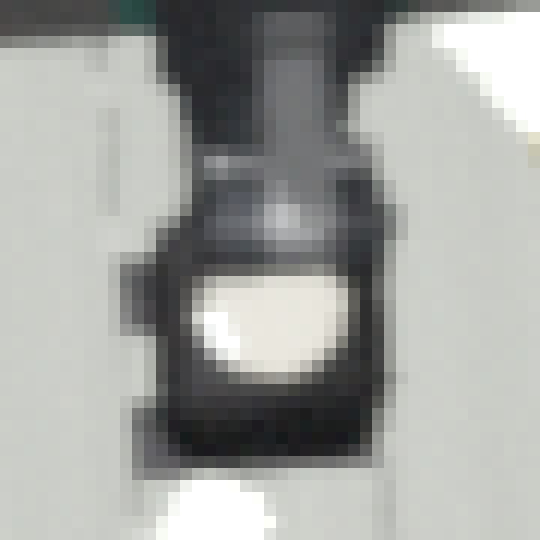

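The disc's lower edge has moved to row 384 and the force is rising, so the lever is at the right column stop. I'll back off and go round to the near face.

Request:
arm_command(steps=[0,0.015,0,0,0,0.025,0,0,0.035,0,0,0,0.035,0,0,0,0,-0.035,0,0,0,-0.034,0,0,0,0,0,0,-0.005,0,0,0,-0.005,0,0,0,-0.005,0,0,0,-0.005,0,0,0,-0.005,0,0,0,-0.005,0,0,0,0,0,0,0])

```text
clock: 13.1
position: [481.0, 16.5, 153.2]
ee_rot: [0.107, 0.994, -0.0, -0.0]
contact_force: [-0.2, 0.1, -0.7]
gripper_width: -0.2
grasp_force: 0.0
```

```bash
python3 look.py pics/a5.png
```

```text
([-40.9, -36.4, 153.2], np.float64(3.1426597723097958)) [0.73987178 0.211182   0.75473975] 13.2
```

View pics/a5.png

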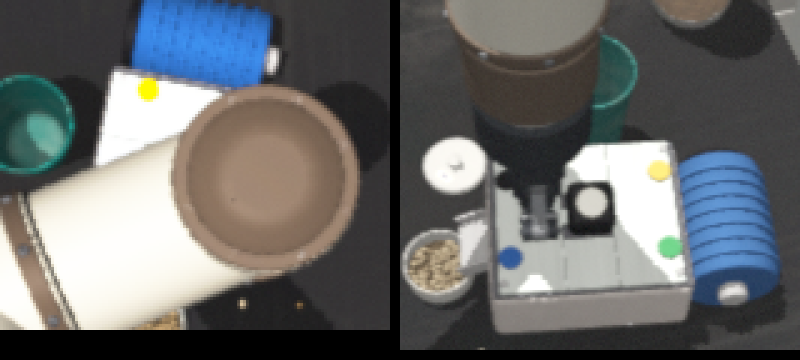

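In the side crop the fingertip (540,215) is just behind the near face, and the disc is at (592,204). Now I push into the green slot.

Request:
arm_command(steps=[-0.004,0,0,0,-0.004,0,0,0,-0.004,0,0,0,-0.003,0,0,0,-0.003,0,0,0,-0.003,0,0,0,-0.003,0,0,0,-0.003,0,0,0,0,0,0,0])

```text
clock: 14.32
position: [507.4, 10.8, 153.3]
ee_rot: [0.106, 0.994, 0.0, 0.0]
contact_force: [-0.8, -0.4, 0.3]
gripper_width: -0.3
grasp_force: 0.7
```

Request:
arm_command(steps=[-0.003,0,0,0,-0.003,0,0,0,-0.003,0,0,0,-0.002,0,0,0,0,0,0,0])

```text
clock: 14.95
position: [518.0, 8.5, 153.2]
ee_rot: [0.106, 0.994, 0.0, 0.0]
contact_force: [-1.1, -0.8, 0.3]
gripper_width: 0.0
grasp_force: 0.6
```

Request:
arm_command(steps=[-0.002,0,0,0,-0.001,0,0,0,0,0,0,0])

```text
clock: 15.32
position: [520.7, 7.9, 153.1]
ee_rot: [0.106, 0.994, 0.0, -0.0]
contact_force: [-1.8, 0.3, -1.0]
gripper_width: -0.2
grasp_force: 0.7
```

Request:
arm_command(steps=[-0.001,0,0,0,-0.001,0,0,0,0,0,0,0])

```text
clock: 15.7
position: [522.7, 7.4, 153.3]
ee_rot: [0.106, 0.994, -0.0, -0.0]
contact_force: [-2.0, 0.5, -1.5]
gripper_width: 0.2
grasp_force: 0.8
```

Request:
arm_command(steps=[-0.001,0,0,0,-0.001,0,0,0,0,0,0,0])

```text
clock: 16.08
position: [524.5, 7.0, 153.2]
ee_rot: [0.106, 0.994, -0.0, -0.0]
contact_force: [-2.5, 0.7, 0.1]
gripper_width: 0.3
grasp_force: 1.0
```

Request:
arm_command(steps=[-0.001,0,0,0,-0.001,0,0,0,0,0,0,0])

```text
clock: 16.45
position: [526.4, 6.5, 153.2]
ee_rot: [0.106, 0.994, -0.0, -0.0]
contact_force: [-1.7, -0.4, -1.4]
gripper_width: 0.1
grasp_force: 1.2
```

Request:
arm_command(steps=[-0.001,0,0,0,-0.001,0,0,0,0,0,0,0])

```text
clock: 16.82
position: [527.8, 6.0, 153.0]
ee_rot: [0.107, 0.994, -0.0, -0.001]
contact_force: [-6.1, 0.0, -0.6]
gripper_width: 0.0
grasp_force: 2.3
```

Request:
arm_command(steps=[-0.001,0,0,0,-0.001,0,0,0,0,0,0,0])

```text
clock: 17.2
position: [529.0, 5.6, 152.7]
ee_rot: [0.107, 0.994, -0.0, -0.002]
contact_force: [-6.6, 0.6, -0.8]
gripper_width: -0.2
grasp_force: 3.2
```

Request:
arm_command(steps=[-0.001,0,0,0,-0.001,0,0,0,0,0,0,0])

```text
clock: 17.58
position: [530.1, 5.1, 152.4]
ee_rot: [0.107, 0.994, -0.001, -0.003]
contact_force: [-9.0, 1.8, 0.0]
gripper_width: -0.1
grasp_force: 4.0
```

The arm is now deflecting against the stop. I'll draw back, lift, and check.

Request:
arm_command(steps=[0.02,0,0,0,0.04,0,0,0,0.04,0,0,0,0,0,-0.05,0,0,0,-0.05,0,0,-0.05,0,0,0,-0.05,0,0,0,-0.05,0,0,0,-0.05,0,0,0,-0.05,0,0,0,-0.05,0,0,0,0,0,0,0,0,0,0])

```text
clock: 19.2
position: [372.3, -267.3, 254.1]
ee_rot: [0.107, 0.994, -0.001, 0.002]
contact_force: [-1.1, -0.0, 0.1]
gripper_width: 0.3
grasp_force: 0.0
```

```bash
python3 look.py pics/a6.png; python3 - <<'E'
from h import *
for n,o,k in(("top",(210,120),3),("side",(180,120),2.5)):
    for a in(.22,.25,.27): print(n,a,((proj(n,M(m,knobtop(a,-.27)))[0]-o+.5)*k+([400,0] if n=="side" else [0,0])).round(1))
E
```

```text
([-86.6, -335.7, 253.9], np.float64(3.1444220994192267)) [ 0.15003553 -0.03005858 -0.44253128] 19.3
top 0.22 [242.5 127.8]
top 0.25 [243.1 122.2]
top 0.27 [243.4 118.5]
side 0.22 [638.3 200.3]
side 0.25 [644.2 200.3]
side 0.27 [648.1 200.2]
```

View pics/a6.png

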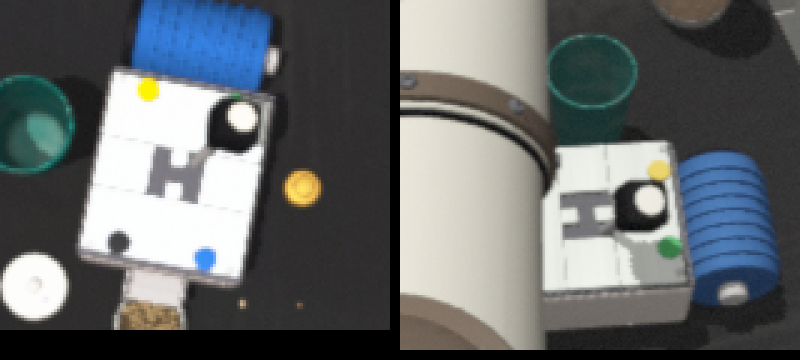

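The disc is at (242,117) in the top view and (649,199) in the side view. That matches a fully home tilt of 0.27 in the green slot, and the things round the mill haven't moved.

```bash
python3 -c "
from bench import *;print(job_done())"
```

```text
the job is handed in; nothing more can be done
None
```

The lever is fully home in the green-dot slot, the arm is drawn back clear of the mill, the things round it are where they were, and the job is handed in at about 19 s of robot time.

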